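Put the extruder die away in its drawer

ROBOT

A 6-joint arm with a two-finger parallel gripper is mounted at the origin on the work surface. World frame = base frame: x ahead of the robot, y to its left, z up, the work surface at z = 0. Lengths are in m, angles in rad, forces in N, time in s.
With the tool pointing down it reaches from about 0.35 to 0.875 m from the base axis. Payload 15.5 kg.
Tool frame: the origin (TCP) lies at the very end of the fingers, on their centre line; the grasp point (between the pads) lies 19 mm behind it; z points along the fingers, y is the line along which they close (so a half turn about z gives the same grasp; the last joint's range is limited). The gripper opens to 85 mm and grips with 20 to 120 N. Pads are 22 mm wide; open, the fingers measure 114 mm over their backs; the gripper's body (76 mm by 85 mm) begins 54 mm behind the grasp point. The pads swing forward as they close: fully open they stand 13 mm farther back than shut.
Start: joints at [-1.22, 0.494, 1.345, -0, 1.302, -0.096], TCP at [0.269, -0.564, 0.231] pointing down, gripper open.
Joint ranges: [-2.91, 2.91], [-0.82, 2.16], [0.22, 2.67], [-1.22, 4.37], [0.12, 2.79], [-3.08, 3.08]. Speed limits (rad/s): [1.89, 1.89, 2.57, 3.01, 3.01, 3.01].

INTERFACE

Orientations are given as a rotation vector (axis times angle).
In Python, from bench import ctrl gives the robot as it stands. The module is installed in compiled form; this text tells all that it offers.
- The arm moves only by the tool apply_moves, never from a script. Its argument "rows" is a list of rows, each a list of 3 entries, a list of its own where there are three numbers: the finger opening in mm, from 0 to 85.4, then the shift along the tool's x, y, z in mm, then the turn about the tool's z in degrees. A call has exactly 8 rows; each row shifts and turns the commanded pose from where the row before left it, along the tool's axes as they then stand; what a row does not reach is not made up. A row lasts 1/12 s, in which the tool goes at most 41.7 mm and 7.16 degrees, less where a joint would pass 70% of its speed; a pose out of reach is approached as far as the arm can. A call with a gripper value outside its range is refused whole. The fingers move at their own pace and stop on an object; "grip_force" is the grip in N (left out, the last holds). Time passes only in rows, so rows that do not move let the fingers close, or fill a call up. It gives the time, the measured TCP pose, the force, the opening and the grip force at its end, in the units of the state.
- ctrl.observe(): the state, without advancing time (a new reading comes with each control period).
- ctrl.grab_frame(name): name is "side" or "top"; returns a dict with "image" (480x640x3 uint8, red, green, blue), "range_z" (480x640 float32, m along the optical axis (not along the pixel's ray), 0 where there is no reading), "mtx" (3x3 intrinsics, pixels), "R" (3x3) and "t" (3): a world point X has camera coordinates R X + t. Camera axes: x right, y down, z forward; pixel columns grow to the right and rows downward; lengths in m; the calibration is good to about 2 mm. A picture is of the moment at which its call begins.
- ctrl.job_done(): hands the job in; it is judged then, once.
The state is a dict: "time_s": time; "joint_pos": joint angles; "joint_velocities": joint speeds; "joint_torque": joint torques, N m; "eef_pos": TCP position; "eef_rot": TCP orientation; "force": force on the tool from outside, world axes, zero at the start; "ft_torque": the same for the moment, N m; "opening": finger opening in m; "grip_force": force on a finger pad.
Only numpy, scipy, OpenCV 4.12 (cv2) and the standard library are available. Lean on these libraries where they do the work, as an engineer would, in place of code of your own. Each camera call takes 0.05 s, during which the arm holds its last target. There are 200 camera calls.

TASK

Put away the steel die held in the clamp block: move the clay cup that blocks the bar-handled drawer to another clear spot on the bench, standing upright, and swing the clamp lever about a quarter turn clear of the die. Lay the die flat in the bar-handled drawer beside the one already there and push the drawer fully shut, leaving the lever open. Set things down without dropping them, keep the drawer and handle off the cup, and leave the other two cups and the knobbed drawer alone.

Things in the scene. Friction and masses are not known exactly. Their poses are not given: they have to be found in the camera images.
- die_chest: low grey steel chest with one drawer that has a straight steel BAR handle; 208 mm wide (y), 200 mm deep, 90 mm high, fixed to the bench. Origin on the bench under the middle of the front face; +x points into the chest, -x out of its front (towards the robot), z up. The three places in the row (this chest, the knobbed chest, the clamp block) swap from start to start
- die_drawer (a joint): the bar-handled drawer's slide, m: 0 fully shut, grows as it is pulled out along the chest's -x; stop at 0.14. Inside it is 150 mm long (x), 170 mm wide (y); its floor is 19 mm above the bench, side walls' tops 53 mm, front panel 14 mm thick with its top at 86 mm and the inner side 20 mm behind the outer front face; the room under the chest's top is 61 mm above the drawer floor
- die_drawer_handle (a point): middle of the bar handle, moving with the drawer: bar 11 mm thick, 100 mm long along the chest's y, 40 mm in front of the drawer's face, 62 mm above the bench, on two 8 mm stems 43 mm either side of the middle; axes as the chest's
- die_drawer_in (a point): centre of the drawer's inner floor, moving with the drawer (95 mm behind the drawer's outer face, 19 mm above the bench); axes as the chest's
- knob_chest: bystander: a chest of the same size and colour whose one drawer has a round steel KNOB (28 mm across, standing out 43 mm) in place of the bar; origin and axes as for the other chest; fixed
- knob_drawer (a joint): the knobbed drawer's slide, m, 0 shut; stays shut
- clamp_block: dark metal block, 110 mm (x) by 80 mm (y), 30 mm high, fixed; origin at the centre of its underside. The die sits at the middle of its top between four pins 6 mm thick and 6 mm high, standing 27.5 mm from the centre; a lever pivots at local (-42, -15) mm. Its yaw varies
- clamp_lever (a joint): clamp lever's angle, rad: at 0 the flat bar (12 mm wide, 8 mm thick, top 50 mm above the bench) points to the block's +x and lies 1.6 mm over the die's rim, on the -y side of its tab; grows as it swings level, clockwise from above, towards the block's -y; stop at 1.7; it stays where it is left. Starts between 0 and 0.2; open means beyond 1.1
- clamp_lever_hinge (a point): the lever's vertical pivot axis, at the bar's underside, 42 mm above the bench; axes as the block's
- clamp_lever_post (a point): grip point on the lever's upright black post, 85 mm from the pivot, moving with the lever: post 12 mm across, from 50 to 85 mm above the bench; this point is 74 mm above the bench
- die: the die to put away: steel disc 46 mm across and 10 mm thick, with an upright tab in its middle 26 mm (x) by 12 mm (y), its top 40 mm above the disc's underside; two black slots on the disc. Origin at the centre of its underside, z up. About 0.16 kg. Starts on the clamp block, underside 30 mm above the bench
- spare_die: another die of the same shape, lying flat somewhere on the floor of the bar-handled drawer, unseen until that is opened; stays in the drawer, flat
- cup_front: plain straight unfired clay cup without a handle, open at the top, 66 mm across, 85 mm high, wall 5 mm; origin at the centre of its underside, z up; it stands in front of the bar-handled drawer, in its way; 0.25 kg
- cup_side: plain straight unfired clay cup without a handle, open at the top, 66 mm across, 85 mm high, wall 5 mm; origin at the centre of its underside, z up; bystander beside the clamp block, on the block's +y side
- cup_other: plain straight unfired clay cup without a handle, open at the top, 66 mm across, 85 mm high, wall 5 mm; origin at the centre of its underside, z up; bystander in front of the knobbed drawer
Mind the look-alikes: they are no part of the job. What is shaped like the cup_front but orange is not meant.

How it is judged:
By the outcome, as a careful person would: the job done as asked, in the order asked, and still so for the second after the job is handed in, with the robot touching nothing.
It also fails if it takes over 72 s, if anything falls off the work surface, if the arm or the gripper's body presses on something with over 40 N, if the wrist force passes 120 N, or if a joint passes its speed limit or range.

## Working session

There is one attempt and no reset: what is moved stays moved. The work goes in short steps, Python scripts to look and compute and a tool call to move; the robot and the scene stay as the last step left them, time stands still between calls to the robot, and variables do not carry over. Pictures are saved under pics/ and viewed, at most 10 in all, crops included, and the job is handed in when it is done.

Besides the shell and the picture viewer there is one more tool, called after "Call:" as name([rows], argument=value, ...), one row to a line, values as JSON. apply_moves: Moves the arm, as the interface text tells. Its arguments: {"type":"object","properties":{"rows":{"type":"array"},"grip_force":{"type":"number"}},"required":["rows"]}

```bash
mkdir -p pics; cat > h.py <<'E'
import numpy as np, cv2, pickle
from bench import ctrl
from scipy.spatial.transform import Rotation as Rn
def grab(n):
    return ctrl.grab_frame(n)
def save(f,name,crop=None,s=1):
    im=f["image"][:,:,::-1]
    if crop: r0,r1,c0,c1=crop; im=im[r0:r1,c0:c1]
    cv2.imwrite("pics/"+name,cv2.resize(im,None,fx=s,fy=s,interpolation=cv2.INTER_CUBIC))
def ray(f,u,v,z):
    "pixel -> world point on plane z"
    R,t,K=np.array(f["R"]),np.array(f["t"]),np.array(f["mtx"])
    d=R.T@np.linalg.solve(K,[u,v,1.]); c=-R.T@t
    return c+d*(z-c[2])/d[2]
def cloud(f):
    R,t,K=np.array(f["R"]),np.array(f["t"]),np.array(f["mtx"])
    v,u=np.mgrid[:480,:640]; Z=f["range_z"]
    p=np.stack([(u-K[0,2])/K[0,0]*Z,(v-K[1,2])/K[1,1]*Z,Z],-1)
    X=(p-t)@R; X[Z==0]=np.nan
    return X
def proj(f,X):
    p=np.array(f["R"])@np.array(X)+f["t"]; p=np.array(f["mtx"])@p; return p[:2]/p[2]
def state():
    o=ctrl.observe(); R=Rn.from_rotvec(o["eef_rot"]).as_matrix()
    print(o["time_s"],"pos",np.round(o["eef_pos"],4),"x",np.round(R[:,0],3),"y",np.round(R[:,1],3),"z",np.round(R[:,2],3),"F",np.round(o["force"],1),"op",o["opening"],o["grip_force"],"q",np.round(o["joint_pos"],2))
    return o,R
E
python3 - <<'E'
from h import *
state()
for n in("top","side"):
    f=grab(n); save(f,n+"0.png"); pickle.dump(f,open(n+"0.pkl","wb"))
    print(n,"cam",-np.array(f["R"]).T@f["t"], np.array(f["R"]).round(3).tolist(), f["mtx"][0][0])
E
```

```text
0.0 pos [ 0.2693 -0.5636  0.2307] x [0.902 0.431 0.   ] y [ 0.431 -0.902 -0.001] z [-0.     0.001 -1.   ] F [-0.1  0.1  0.4] op 0.08509150127507599 0.0 q [-1.22  0.49  1.35 -0.    1.3  -0.1 ]
top cam [0.4276897  0.03033551 0.99245808] [[0.024, -1.0, 0.003], [-0.994, -0.025, -0.103], [0.103, -0.0, -0.995]] 437.87623616903846
side cam [0.35492047 1.036699   0.65211802] [[-0.989, -0.148, -0.018], [-0.057, 0.489, -0.871], [0.138, -0.86, -0.492]] 554.5054267289634
```

View pics/top0.png

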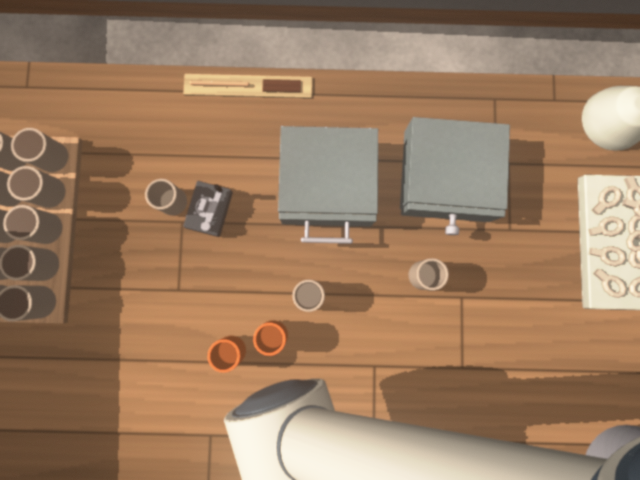

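View pics/side0.png

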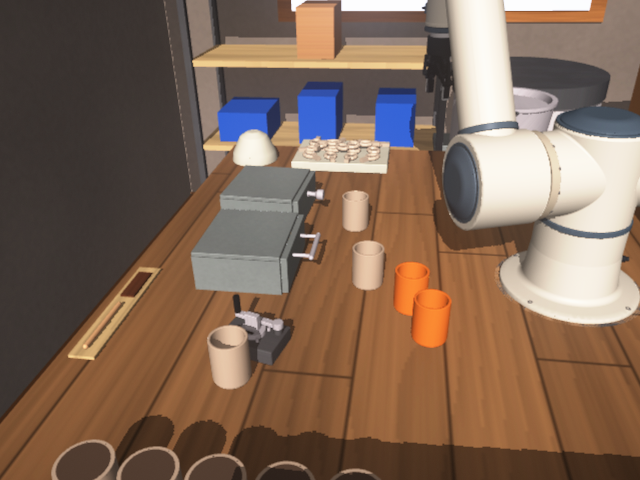

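The top view shows the bar chest at about (328,172), its handle at (326,240), the knobbed chest at (457,168), and the clamp block with die and lever at (208,208).

Things that could be taken for cup_front:
- Clay cup (308,296), in front of the bar handle: this is the one.
- Clay cup (161,195): cup_side.
- Clay cup (428,275): cup_other, in front of the knob.
- Orange cups (224,355) and (269,338): look-alikes.
- Rack cups at the left edge.

```bash
cat > m.py <<'E'
from h import *
f=pickle.load(open("top0.pkl","rb")); g=pickle.load(open("side0.pkl","rb"))
X=cloud(f); z=X[...,2]
def fit(m):
    p=X[m]; c,r=cv2.minEnclosingCircle(p[:,:2].astype(np.float32).reshape(-1,1,2)); return np.round(c,4),round(r,4),len(p)
for n,(u,v) in dict(front=(308,296),side=(161,195),other=(428,275),o1=(224,355),o2=(269,338)).items():
    m=np.zeros(z.shape,bool); m[v-22:v+22,u-22:u+22]=1
    m&=(z>.079)&(z<.092)
    print(n,fit(m), "z",np.median(z[m]).round(4))
for n,(r0,r1,c0,c1) in dict(bar=(110,235,265,390),knob=(105,235,395,520)).items():
    m=np.zeros(z.shape,bool); m[r0:r1,c0:c1]=1
    mm=m&(z>.084)&(z<.097)
    rc=cv2.minAreaRect((X[mm][:,:2]*1000).astype(np.float32).reshape(-1,1,2)); print(n,rc,np.median(z[mm]))
m=np.zeros(z.shape,bool); m[232:250,295:360]=1; mm=m&(z>.05)&(z<.075)
rc=cv2.minAreaRect((X[mm][:,:2]*1000).astype(np.float32).reshape(-1,1,2)); print("handle",rc,np.median(z[mm]))
m=np.zeros(z.shape,bool); m[175:245,178:240]=1
mm=m&(z>.022)&(z<.1)
rc=cv2.minAreaRect((X[mm][:,:2]*1000).astype(np.float32).reshape(-1,1,2)); print("block",rc)
for a,b in((.025,.034),(.036,.044),(.046,.055),(.06,.075),(.078,.09)):
    q=m&(z>a)&(z<b); v,u=np.nonzero(q); print(a,b,q.sum(),X[q].mean(0).round(4) if q.sum() else 0, u.mean().round(1),v.mean().round(1))
A=cv2.resize(f["image"][170:246,175:251,::-1],(400,400),interpolation=cv2.INTER_CUBIC)
B=cv2.resize(g["image"][280:380,200:300,::-1],(400,400),interpolation=cv2.INTER_CUBIC)
cv2.imwrite("pics/clamp0.png",np.hstack([A,B]))
C=f["image"][200:360,240:460,::-1]; cv2.imwrite("pics/cup0.png",cv2.resize(C,None,fx=3,fy=3))
E
python3 m.py
```

```text
front (array([0.4148, 0.0434]), 0.0329, 230) z 0.0853
side (array([0.6186, 0.3592]), 0.0336, 274) z 0.0856
other (array([ 0.465 , -0.2124]), 0.0336, 256) z 0.085
o1 (array([0.2898, 0.2116]), 0.0331, 275) z 0.0853
o2 (array([0.3251, 0.1201]), 0.033, 243) z 0.0855
bar ((672.5653686523438, 7.678375244140625), (200.43788146972656, 208.18553161621094), 0.1882128268480301) 0.0907278174730881
knob ((694.6295776367188, -268.1617431640625), (209.01116943359375, 201.188720703125), 86.86450958251953) 0.09047540291218598
handle ((538.5930786132812, 7.3675079345703125), (22.102304458618164, 108.83841705322266), 1.4810034036636353) 0.06694492480742706
block ((605.7628173828125, 288.6405944824219), (108.70117950439453, 110.50743103027344), 76.76625061035156)
0.025 0.034 1135 [0.6012 0.2771 0.0307] 205.5 208.0
0.036 0.044 174 [0.6041 0.2853 0.0407] 200.8 205.7
0.046 0.055 283 [0.5952 0.2648 0.0507] 208.7 209.2
0.06 0.075 116 [0.6092 0.2792 0.0685] 200.4 201.0
0.078 0.09 28 [0.6377 0.2431 0.0845] 216.2 186.6
```

View pics/clamp0.png

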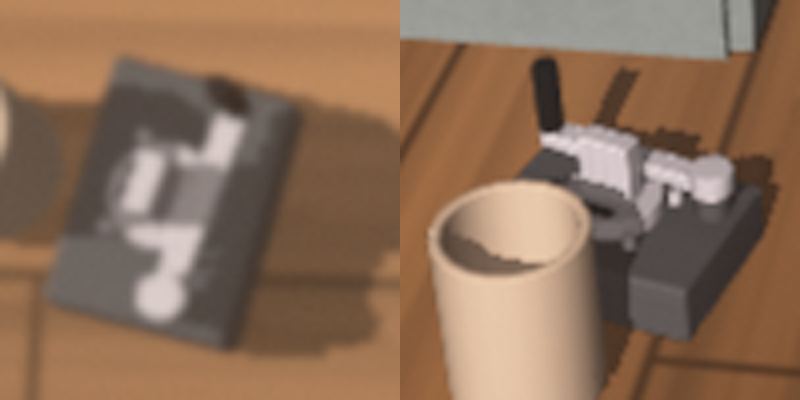

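View pics/cup0.png

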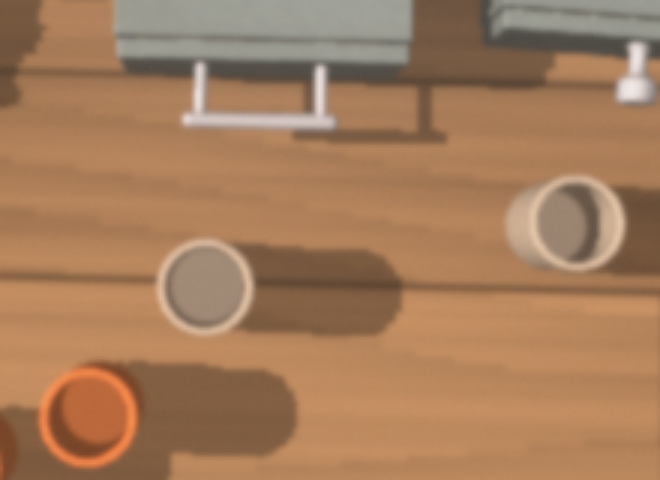

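The clamp crop shows the hinge knob at about full-image (205,227), the black post top at (218,187) and the die tab at about (203,204). The cup crop confirms that the plain clay cup at (308,296) stands in front of the bar handle, so that is the one to move. I'll refine the clamp and handle positions while I turn the wrist.

```bash
cat > m2.py <<'E'
from h import *
f=pickle.load(open("top0.pkl","rb"))
X=cloud(f); z=X[...,2]
# block corners: dark low-saturation region
hsv=cv2.cvtColor(f["image"],cv2.COLOR_RGB2HSV)
m=np.zeros(z.shape,np.uint8); m[175:245,178:240]=1
m&=((z>.022)&(z<.1)).astype(np.uint8)
q=(m>0)&(z<.036)
P=np.array([ray(f,*(np.array(p)*76/400+[175,170]),.03)[:2] for p in [(122,58),(298,108),(230,348),(48,300)]])
rc=cv2.minAreaRect((X[q][:,:2]*1000).astype(np.float32).reshape(-1,1,2)); print("rect z~.03",rc)
print("corner ctr",P.mean(0).round(4)); ax=(P[0]+P[1]-P[2]-P[3])/2; ay=(P[0]+P[3]-P[1]-P[2])/2
print("ax",ax,np.linalg.norm(ax),np.degrees(np.arctan2(ax[1],ax[0])),"ay",np.linalg.norm(ay),np.degrees(np.arctan2(-ay[0],ay[1])))
pt=lambda a,b,h: ray(f,a*76/400+175,b*76/400+170,h).round(4)
print("hinge",pt(160,298,.055),"post",pt(228,90,.085),"tab",pt(145,180,.07))
q=(m>0)&(z>.06)&(z<.075); 
print("tab",cv2.minAreaRect((X[q][:,:2]*1000).astype(np.float32).reshape(-1,1,2)))
q=(m>0)&(z>.078); print("post",cv2.minAreaRect((X[q][:,:2]*1000).astype(np.float32).reshape(-1,1,2)))
# handle bar: bright pixels
g=f["image"].min(2).astype(int); s=hsv[...,1]
v,u=np.nonzero((g[234:248,296:358]>150)&(s[234:248,296:358]<60)); v+=234;u+=296
for c in(303,315,326,338,348): 
    k=u==c; print(c, ray(f,c,v[k].mean(),.0655).round(4), v[k])
E
python3 m2.py
```

```text
rect z~.03 ((605.7628173828125, 288.6405944824219), (108.70117950439453, 110.50743103027344), 76.76625061035156)
corner ctr [0.6002 0.2713]
ax [ 0.10402672 -0.02487485] 0.1069594197136222 -13.448039139351964 ay 0.07905104995080744 -14.000294658004027
hinge [0.556  0.2691 0.055 ] post [0.6367 0.2385 0.085 ] tab [0.6021 0.2738 0.07  ]
tab ((613.0579833984375, 283.2184143066406), (49.70883560180664, 93.48320007324219), 2.4723777770996094)
post ((637.9657592773438, 242.82168579101562), (9.509106636047363, 10.619296073913574), 83.07506561279297)
303 [0.532  0.0573 0.0655] [238 239 240 241]
315 [0.5327 0.0318 0.0655] [238 239 240 241]
326 [0.5333 0.0083 0.0655] [238 239 240 241]
338 [ 0.5328 -0.0172  0.0655] [238 239 240 241 242]
348 [ 0.5333 -0.0386  0.0655] [238 239 240 241 242]
```

Call:
apply_moves([
  [85,[0,0,0],-7.1],
  [85,[0,0,0],-7.1],
  [85,[0,0,0],-7.1],
  [85,[0,0,0],-7.1],
  [85,[0,0,0],-7.1],
  [85,[0,0,0],-7.1],
  [85,[0,0,0],-7.1],
  [85,[0,0,0],-7.1],
], grip_force=30)

```text
time_s: 0.77
eef_pos: [0.2694, -0.5637, 0.2309]
eef_rot: [-2.358, -2.075, -0.0]
force: [-0.2, -0.1, -0.1]
opening: 0.0851
grip_force: 0.0
```

Call:
apply_moves([
  [85,[0,0,0],-7.1],
  [85,[0,0,0],-0.6],
  [85,[38,9.1,0],0],
  [85,[38,9.1,0],0],
  [85,[38,9.1,0],0],
  [85,[38,9.1,0],0],
  [85,[38,9.1,0],0],
  [85,[38,9.1,0],0],
])

```text
time_s: 1.43
eef_pos: [0.3238, -0.334, 0.2312]
eef_rot: [-2.226, -2.217, -0.0]
force: [0.8, 0.1, 0.6]
opening: 0.0851
grip_force: 0.0
```

Call:
apply_moves([
  [85,[38,9.1,0],0],
  [85,[38,9.1,0],0],
  [85,[38,9.1,0],0],
  [85,[38,9.1,0],0],
  [85,[38,9.1,0],0],
  [85,[38,9.1,0],0],
  [85,[38,9.1,0],0],
  [85,[38,9.1,0],0],
])

```text
time_s: 2.1
eef_pos: [0.3964, -0.0299, 0.2314]
eef_rot: [2.226, 2.217, 0.0]
force: [1.3, -0.4, 0.5]
opening: 0.085
grip_force: 0.0
```

Call:
apply_moves([
  [85,[38,9.1,0],0],
  [85,[38,9.1,0],0],
  [85,[0,0,20],0],
  [85,[0,0,20],0],
  [85,[0,0,20],0],
  [85,[0,0,20],0],
  [85,[0,0,0],0],
  [85,[0,0,0],0],
])

```text
time_s: 2.77
eef_pos: [0.4141, 0.0442, 0.151]
eef_rot: [-2.222, -2.218, 0.002]
force: [0.5, 0.3, 0.6]
opening: 0.0854
grip_force: 0.0
```

```bash
python3 -c "
from h import *
state()"
```

```text
2.7667 pos [0.4141 0.0442 0.151 ] x [0.002 1.    0.   ] y [ 1.    -0.002 -0.002] z [-0.002  0.    -1.   ] F [0.5 0.3 0.6] op 0.08537157398564897 0.0 q [-0.04  0.33  1.93 -0.    0.88 -0.04]
```

Call:
apply_moves([
  [85,[-0.8,0.7,16],0],
  [85,[0,0,20],0],
  [85,[0,0,20],0],
  [85,[0,0,20],0],
  [85,[0,0,20],0],
  [85,[0,0,20],0],
  [66,[0,0,0],0],
  [55,[0,0,0],0],
])

```text
time_s: 3.43
eef_pos: [0.4155, 0.0433, 0.0359]
eef_rot: [-2.222, -2.22, 0.001]
force: [0.2, 1.7, 9.3]
opening: 0.0637
grip_force: 35.3
```

Call:
apply_moves([
  [55,[0,0,0],0],
  [55,[0,0,0],0],
  [55,[0,0,0],0],
  [55,[0,0,0],0],
  [55,[0,0,-4],0],
  [55,[0,0,-10],0],
  [55,[0,0,-15],0],
  [55,[0,0,-20],0],
])

```text
time_s: 4.1
eef_pos: [0.4146, 0.0434, 0.0846]
eef_rot: [-2.22, -2.221, 0.002]
force: [-0.6, -0.1, -3.6]
opening: 0.0639
grip_force: 34.4
```

Call:
apply_moves([
  [55,[0,0,-25],0],
  [55,[0,0,-25],0],
  [55,[-15,0,-5],0],
  [55,[-30,-2,0],0],
  [55,[-38,-2,0],0],
  [55,[-38,-2,0],0],
  [55,[-38,-2,0],0],
  [55,[-38,-2,0],0],
])

```text
time_s: 4.77
eef_pos: [0.4048, -0.1553, 0.1398]
eef_rot: [2.22, 2.222, 0.0]
force: [1.4, 0.2, -3.8]
opening: 0.0641
grip_force: 34.5
```

Call:
apply_moves([
  [55,[-38,-1,0],0],
  [55,[-38,-1,0],0],
  [55,[-38,-1,0],0],
  [55,[-38,-1,0],0],
  [55,[-30,-1,0],0],
  [55,[-14,0,0],0],
  [55,[0,0,15],0],
  [55,[0,0,25],0],
])

```text
time_s: 5.43
eef_pos: [0.4014, -0.3514, 0.1009]
eef_rot: [2.219, 2.218, -0.0]
force: [-0.1, -0.1, -2.6]
opening: 0.0639
grip_force: 34.6
```

Call:
apply_moves([
  [55,[0,0,25],0],
  [55,[0,0,20],0],
  [55,[0,0,8],0],
  [55,[0,0,4],0],
  [55,[0,0,2],0],
  [55,[0,0,0],0],
  [55,[0,0,0],0],
  [55,[0,0,0],0],
])

```text
time_s: 6.1
eef_pos: [0.401, -0.35, 0.0412]
eef_rot: [2.219, 2.221, -0.0]
force: [-0.7, 0.0, -2.9]
opening: 0.0642
grip_force: 34.8
```

Call:
apply_moves([
  [55,[0,0,2],0],
  [55,[0,0,1.5],0],
  [55,[0,0,1],0],
  [55,[0,0,1],0],
  [55,[0,0,0.5],0],
  [55,[0,0,0],0],
  [55,[0,0,0],0],
  [55,[0,0,0],0],
])

```text
time_s: 6.77
eef_pos: [0.4006, -0.3497, 0.0358]
eef_rot: [2.22, 2.222, -0.0]
force: [-6.4, 5.6, 34.7]
opening: 0.0639
grip_force: 38.8
```

Call:
apply_moves([
  [55,[0,0,-0.6],0],
  [66,[0,0,0],0],
  [72,[0,0,0],0],
  [85,[0,0,0],0],
  [85,[0,0,0],0],
  [85,[0,0,0],0],
  [85,[0,0,-10],0],
  [85,[0,0,-25],0],
])

```text
time_s: 7.43
eef_pos: [0.3995, -0.3485, 0.0685]
eef_rot: [-2.217, -2.219, -0.0]
force: [-0.9, 0.7, -0.4]
opening: 0.0853
grip_force: 0.0
```

Call:
apply_moves([
  [85,[0,0,-40],0],
  [85,[0,0,-40],0],
  [85,[0,0,-40],0],
  [30,[36,10,-15],0],
  [30,[38,10,0],0],
  [30,[38,10,0],0],
  [30,[38,10,0],0],
  [30,[38,10,0],0],
])

```text
time_s: 8.1
eef_pos: [0.4504, -0.1598, 0.2058]
eef_rot: [2.221, 2.221, 0.001]
force: [0.9, -0.5, 0.6]
opening: 0.03
grip_force: 0.0
```

```bash
python3 -c "
from h import *
state()
f=grab('top'); X=cloud(f);z=X[...,2]
m=(z>.079)&(z<.092)&(abs(X[...,0]-.4)<.06)&(abs(X[...,1]+.35)<.06)
print(cv2.minEnclosingCircle(X[m][:,:2].astype(np.float32).reshape(-1,1,2)),m.sum(),z[m].mean(),z[m].std())"
```

```text
8.1 pos [ 0.4504 -0.1598  0.2058] x [-0.  1. -0.] y [1.    0.    0.001] z [ 0.001 -0.    -1.   ] F [ 0.9 -0.5  0.6] op 0.029950865492875185 0.0 q [-0.47  0.32  1.73  0.    1.09 -0.47]
((0.0, 0.0), 0.0) 0 nan nan<string>:6: RuntimeWarning: Mean of empty slice.
  ret = ret.dtype.type(ret / rcount)
  ret = _var(a, axis=axis, dtype=dtype, out=out, ddof=ddof,
  arrmean = um.true_divide(arrmean, div, out=arrmean,
  ret = ret.dtype.type(ret / rcount)
```

Call:
apply_moves([
  [26,[36.4,17,0],0],
  [26,[36.4,17,0],0],
  [26,[36.4,17,0],0],
  [26,[36.4,17,0],0],
  [26,[36.4,17,0],0],
  [26,[36.4,17,0],0],
  [26,[36.4,17,0],0],
  [26,[36.4,17,0],0],
])

```text
time_s: 8.82
eef_pos: [0.5866, 0.1318, 0.2056]
eef_rot: [2.22, 2.222, 0.0]
force: [0.5, -0.6, 0.6]
opening: 0.0262
grip_force: 0.0
```

Call:
apply_moves([
  [26,[36.4,17,0],0],
  [26,[36.4,17,0],0],
  [26,[36.4,17,0],0],
  [26,[0,0,0],-7.14],
  [26,[0,0,0],-7.14],
  [26,[0,0,0],-7.14],
  [26,[0,0,0],-7.14],
  [26,[0,0,0],-7.14],
])

```text
time_s: 9.48
eef_pos: [0.6369, 0.239, 0.2055]
eef_rot: [-1.423, -2.8, 0.0]
force: [-0.6, -0.0, -0.1]
opening: 0.0264
grip_force: 0.0
```

Call:
apply_moves([
  [26,[0,0,0],-7.14],
  [26,[0,0,0],-7.14],
  [26,[0,0,0],-7.14],
  [26,[0,0,0],-7.14],
  [26,[0,0,0],-7.14],
  [26,[0,0,30],0],
  [26,[0,0,30],0],
  [26,[0,0,10],0],
])

```text
time_s: 10.15
eef_pos: [0.6353, 0.2383, 0.1318]
eef_rot: [-0.506, -3.096, 0.003]
force: [-1.1, 0.6, -0.6]
opening: 0.026
grip_force: 0.0
```

```bash
python3 -c "
from h import *
o,R=state()
print('shift to post',R.T@(np.array([.6372,.2405,.06])-o['eef_pos'])*1000)
f=grab('side'); save(f,'side1.png',(150,400,100,400),2.4)"
```

```text
10.15 pos [0.6353 0.2383 0.1318] x [-0.948  0.318  0.004] y [ 0.318  0.948 -0.003] z [-0.005 -0.001 -1.   ] F [-1.1  0.6 -0.6] op 0.025953589171298818 0.0 q [ 0.27  0.67  1.3  -0.    1.18 -0.98]
shift to post [-1.41446091  2.8758165  71.80128595]
```

View pics/side1.png

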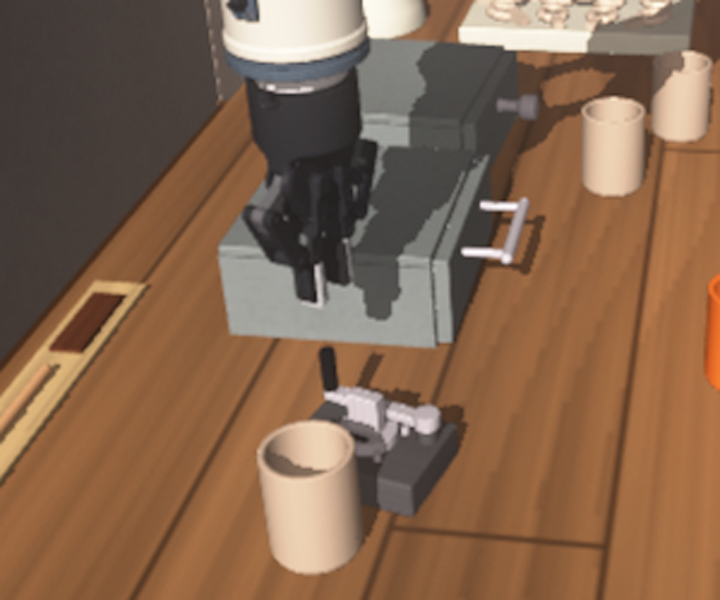

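Call:
apply_moves([
  [26,[-1.4,2.9,10],0],
  [26,[0,0,20],0],
  [26,[0,0,20],0],
  [26,[0,0,15],0],
  [26,[0,0,8],0],
  [26,[0,0,0],0],
  [26,[0,0,0],0],
  [26,[0,0,0],0],
])

```text
time_s: 10.87
eef_pos: [0.6404, 0.2416, 0.0634]
eef_rot: [0.506, 3.099, 0.001]
force: [-0.0, -0.5, -0.2]
opening: 0.026
grip_force: 0.0
```

Call:
apply_moves([
  [26,[0.3,-5.2,0],3.5],
  [26,[0.6,-10.6,0],7.1],
  [26,[0.6,-10.6,0],7.1],
  [26,[0.6,-10.6,0],7.1],
  [26,[0.6,-10.6,0],7.1],
  [26,[0.6,-10.6,0],7.1],
  [26,[0.6,-10.6,0],7.1],
  [26,[0.6,-10.6,0],7.1],
])

```text
time_s: 11.53
eef_pos: [0.5859, 0.1867, 0.0634]
eef_rot: [1.848, 2.538, 0.003]
force: [0.6, 0.6, 0.2]
opening: 0.0263
grip_force: 0.4
```

Call:
apply_moves([
  [26,[0.6,-10.6,0],7.1],
  [26,[0.6,-10.6,0],7.1],
  [26,[0.6,-10.6,0],7.1],
  [26,[0.6,-10.6,0],7.1],
  [26,[0.3,-5.2,0],3.5],
  [26,[0,0,0],0],
  [26,[0,3,0],0],
  [26,[0,0,-20],0],
])

```text
time_s: 12.2
eef_pos: [0.5409, 0.1839, 0.0803]
eef_rot: [-2.466, -1.945, 0.004]
force: [-0.3, 0.6, -0.9]
opening: 0.026
grip_force: 0.0
```

Call:
apply_moves([
  [26,[0,0,-30],0],
  [30,[0,0,-40],0],
  [36,[-40,0,-5],0],
  [36,[-40,0,0],0],
  [36,[-40,0,0],0],
  [36,[-40,0,0],0],
  [36,[0,0,0],0],
  [36,[0,0,0],0],
])

```text
time_s: 12.87
eef_pos: [0.504, 0.0267, 0.1576]
eef_rot: [2.47, 1.94, 0.002]
force: [-0.3, 1.2, -0.1]
opening: 0.0362
grip_force: 0.0
```

```bash
python3 -c "
from h import *
o,R=state()
f=grab('top'); save(f,'top1.png',(150,350,150,350),3); pickle.dump(f,open('top1.pkl','wb'))
X=cloud(f);z=X[...,2]
for a in ((.4,-.35),(.465,-.212),(.6186,.3592)):
  m=(z>.079)&(z<.092)&(abs(X[...,0]-a[0])<.05)&(abs(X[...,1]-a[1])<.05)
  print(a,cv2.minEnclosingCircle(X[m][:,:2].astype(np.float32).reshape(-1,1,2)) if m.any() else 0,m.sum())
"
```

```text
12.8667 pos [0.504  0.0267 0.1576] x [0.237 0.971 0.   ] y [ 0.971 -0.237  0.001] z [ 0.001 -0.    -1.   ] F [-0.3  1.2 -0.1] op 0.03615318380455651 0.0 q [-0.07  0.42  1.73 -0.    0.99  0.17]
(0.4, -0.35) ((0.4011043310165405, -0.3489738404750824), 0.03352528437972069) 275
(0.465, -0.212) ((0.4650217294692993, -0.21193364262580872), 0.03332045301795006) 261
(0.6186, 0.3592) ((0.6194058060646057, 0.3596406877040863), 0.03327929228544235) 270
```

View pics/top1.png

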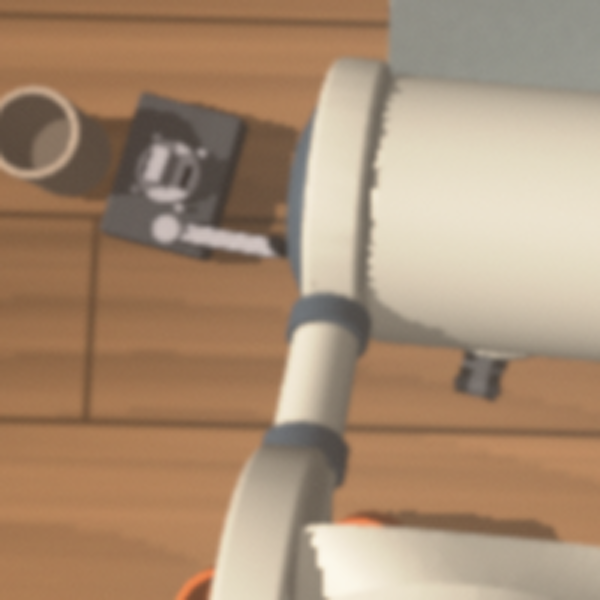

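Call:
apply_moves([
  [26,[0,0,0],-6.9],
  [26,[0,0,0],-6.8],
  [26,[-19,28,0],0],
  [26,[0,0,20],0],
  [26,[0,0,10],0],
  [26,[0,0,0],0],
  [26,[0,0,0],0],
  [26,[0,0,0],0],
])

```text
time_s: 13.58
eef_pos: [0.5313, 0.0105, 0.1274]
eef_rot: [-2.219, -2.224, -0.0]
force: [-0.0, 0.2, -0.5]
opening: 0.026
grip_force: 0.0
```

```bash
python3 -c "
from h import *
o,R=state()
print('shift to handle',R.T@(np.array([.5327,.0078,.045])-o['eef_pos'])*1000)
f=pickle.load(open('top1.pkl','rb'))
X=cloud(f);z=X[...,2]
m=(z>.064)&(z<.078)&(abs(X[...,0]-.6)<.035)&(abs(X[...,1]-.272)<.035)
print(cv2.minAreaRect((X[m][:,:2]*1000).astype(np.float32).reshape(-1,1,2)),m.sum(), X[m].mean(0))
m=(z>.0375)&(z<.0425)&(abs(X[...,0]-.6)<.035)&(abs(X[...,1]-.272)<.035)
print(cv2.minEnclosingCircle(X[m][:,:2].astype(np.float32).reshape(-1,1,2)),m.sum())
"
```

```text
13.5833 pos [0.5313 0.0105 0.1274] x [-0.002  1.     0.   ] y [1.    0.002 0.   ] z [ 0.  0. -1.] F [-0.   0.2 -0.5] op 0.026007064702979334 0.0 q [-0.09  0.49  1.7   0.    0.95 -0.09]
shift to handle [-2.69384927  1.42360806 82.38807049]
((602.0477294921875, 275.0076904296875), (12.112940788269043, 25.09615707397461), 76.67179107666016) 76 [0.60164847 0.27457654 0.070436  ]
((0.6029454469680786, 0.2750690281391144), 0.029194604605436325) 183
```

Call:
apply_moves([
  [26,[-2.7,1.4,20],0],
  [26,[0,0,25],0],
  [26,[0,0,20],0],
  [26,[0,0,12],0],
  [26,[0,0,5],0],
  [26,[0,0,0],0],
  [5,[0,0,0],0],
  [5,[0,0,0],0],
], grip_force=40)

```text
time_s: 14.25
eef_pos: [0.5325, 0.0072, 0.0459]
eef_rot: [-2.22, -2.223, 0.0]
force: [-1.6, 1.9, -1.9]
opening: 0.0092
grip_force: 39.0
```

Call:
apply_moves([
  [5,[0,0,0],0],
  [5,[0,0,0],0],
  [5,[0,-2,0],0],
  [5,[0,-4,0],0],
  [5,[0,-6,0],0],
  [5,[0,-8,0],0],
  [5,[0,0,0],0],
  [5,[0,0,0],0],
])

```text
time_s: 14.92
eef_pos: [0.5127, 0.0071, 0.0458]
eef_rot: [2.22, 2.221, 0.002]
force: [-2.5, 3.2, 11.2]
opening: 0.0095
grip_force: 40.3
```

Call:
apply_moves([
  [5,[0,-12,0],0],
  [5,[0,-16,0],0],
  [5,[0,-18,0],0],
  [5,[0,-18,0],0],
  [5,[0,-18,0],0],
  [5,[0,-16,0],0],
  [5,[0,-12,0],0],
  [5,[0,-6,0],0],
])

```text
time_s: 15.58
eef_pos: [0.396, 0.0069, 0.0458]
eef_rot: [2.219, 2.221, 0.002]
force: [1.8, 1.7, 15.0]
opening: 0.0093
grip_force: 41.2
```

Call:
apply_moves([
  [5,[0,0,0],0],
  [15,[0,0,0],0],
  [26,[0,0,0],0],
  [26,[0,0,0],0],
  [26,[0,0,-15],0],
  [26,[0,0,-30],0],
  [30,[0,0,-40],0],
  [30,[0,0,-40],0],
])

```text
time_s: 16.25
eef_pos: [0.3958, 0.0071, 0.1711]
eef_rot: [-2.219, -2.221, 0.002]
force: [1.9, -0.8, 0.2]
opening: 0.0299
grip_force: 0.0
```

Call:
apply_moves([
  [36,[0,0,-20],-7.1],
  [36,[38,12,0],0],
  [36,[38,12,0],0],
  [36,[36,18,0],0],
  [36,[36,18,0],0],
  [36,[30,28,0],0],
  [36,[30,28,0],0],
  [36,[0,0,0],0],
])

```text
time_s: 16.92
eef_pos: [0.4898, 0.233, 0.19]
eef_rot: [2.075, 2.357, 0.006]
force: [-2.2, -1.6, -0.2]
opening: 0.0361
grip_force: 0.0
```

```bash
python3 -c "
from h import *
o,R=state()
f=grab('top'); save(f,'top2.png',(130,330,230,430),3); pickle.dump(f,open('top2.pkl','wb'))
"
```

```text
16.9167 pos [0.4898 0.233  0.19  ] x [-0.127  0.992  0.002] y [0.992 0.127 0.004] z [ 0.004  0.002 -1.   ] F [-2.2 -1.6 -0.2] op 0.036095502834995456 0.0 q [0.33 0.42 1.61 0.   1.11 0.21]
```

View pics/top2.png

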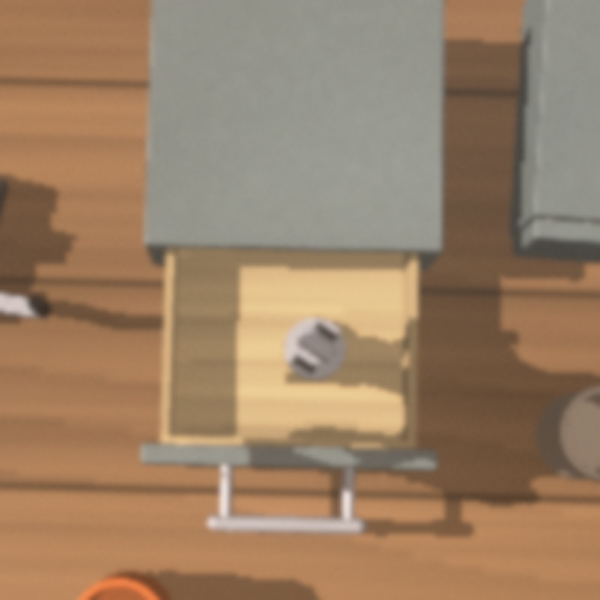

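```bash
python3 -c "
from h import *
o,R=state()
f=pickle.load(open('top2.pkl','rb'))
pt=lambda a,b,h: ray(f,a/3+230,b/3+130,h).round(4)
print('spare',pt(316,348,.029),'wallL in',pt(170,350,.053),'wallR in',pt(408,350,.053),'panel in top',pt(290,447,.086),'chest front',pt(290,245,.09), 'handle',pt(285,524,.0655))
X=cloud(f);z=X[...,2]
m=(abs(X[...,0]-.51)<.05)&(abs(X[...,1]-.01)<.075)
print('floor z',np.median(z[m])); q=m&(z>.026)&(z<.034); print('spare disc',X[q].mean(0),cv2.minEnclosingCircle(X[q][:,:2].astype(np.float32).reshape(-1,1,2)),q.sum())
q=m&(z>.05)&(z<.066); print('tab',X[q].mean(0))
print('shift to die (z .10)',R.T@(np.array([.602,.2748,.10])-o['eef_pos'])*1000, 'yaw',np.degrees(np.arctan2(R[1,0],R[0,0])))
"
```

```text
16.9667 pos [0.4876 0.2305 0.1896] x [-0.127  0.992  0.001] y [0.992 0.127 0.001] z [ 0.001  0.001 -1.   ] F [-0.6  0.3 -0.7] op 0.035763622217075984 0.0 q [0.33 0.42 1.61 0.   1.11 0.2 ]
spare [ 0.5235 -0.0135  0.029 ] wallL in [0.517  0.0924 0.053 ] wallR in [ 0.5213 -0.0785  0.053 ] panel in top [0.4489 0.0056 0.086 ] chest front [0.589  0.0088 0.09  ] handle [0.3956 0.0074 0.0655]
floor z 0.020059196641240413
spare disc [ 0.52338993 -0.01142575  0.02988719] ((0.5242851376533508, -0.011692850850522518), 0.02294147200882435) 245
tab [ 0.52405282 -0.01115876  0.05948876]
shift to die (z .10) [ 29.3003649  118.96738409  89.73431838] yaw 97.30535374264134
```

Call:
apply_moves([
  [36,[9.8,39.7,0],0],
  [36,[9.8,39.7,0],0],
  [36,[9.8,39.7,0],0],
  [36,[0,0,0],-6.94],
  [36,[0,0,0],-6.94],
  [36,[0,0,0],-6.94],
  [36,[0,0,0],-6.94],
  [36,[0,0,0],-6.94],
])

```text
time_s: 17.63
eef_pos: [0.6, 0.2709, 0.1896]
eef_rot: [-1.274, -2.871, 0.001]
force: [-0.0, 0.0, 0.8]
opening: 0.0359
grip_force: 0.0
```

Call:
apply_moves([
  [36,[0,0,0],-6.94],
  [36,[0,0,0],-6.94],
  [36,[0,0,0],-6.94],
  [36,[0,0,0],-6.94],
  [36,[0,0,0],-6.94],
  [36,[0,0,30],0],
  [36,[0,0,30],0],
  [36,[0,0,0],0],
])

```text
time_s: 18.3
eef_pos: [0.5972, 0.27, 0.1248]
eef_rot: [-0.368, -3.112, 0.006]
force: [-1.5, -0.1, -1.4]
opening: 0.0364
grip_force: 0.0
```

```bash
python3 -c "
from h import *
o,R=state()
print('shift to die',R.T@(np.array([.602,.2748,.045])-o['eef_pos'])*1000, 'yaw',np.degrees(np.arctan2(R[1,0],R[0,0])))
"
```

```text
18.3 pos [0.5972 0.27   0.1248] x [-0.972  0.233  0.007] y [ 0.233  0.972 -0.005] z [-0.008 -0.003 -1.   ] F [-1.5 -0.1 -1.4] op 0.036401445607246834 0.0 q [ 0.33  0.65  1.37 -0.    1.13 -1.  ]
shift to die [-4.05673769  6.15770187 79.79178421] yaw 166.50813652199278
```

Call:
apply_moves([
  [36,[-2.5,4,10],0],
  [36,[0,0,20],0],
  [36,[0,0,20],0],
  [36,[0,0,5],0],
  [36,[0,0,0],0],
  [36,[0,0,0],0],
  [36,[0,0,0],0],
  [36,[0,0,0],0],
])

```text
time_s: 18.97
eef_pos: [0.6046, 0.2753, 0.0764]
eef_rot: [0.368, 3.118, 0.001]
force: [0.7, -0.3, 0.3]
opening: 0.0358
grip_force: 0.0
```

```bash
python3 -c "
from h import *
o,R=state()
print('shift to die',R.T@(np.array([.602,.2748,.045])-o['eef_pos'])*1000, 'yaw',np.degrees(np.arctan2(R[1,0],R[0,0])))
"
```

```text
18.9667 pos [0.6046 0.2753 0.0764] x [-0.973  0.233 -0.002] y [0.233 0.973 0.001] z [ 0.002  0.001 -1.   ] F [ 0.7 -0.3  0.3] op 0.03576216143527188 0.0 q [ 0.34  0.71  1.39 -0.    1.04 -1.  ]
shift to die [ 2.45497149 -1.16243934 31.35975803] yaw 166.54125286846306
```

Call:
apply_moves([
  [36,[2.2,-1,10],0],
  [36,[0,0,12],0],
  [36,[0,0,6],0],
  [36,[0,0,3],0],
  [36,[0,0,0],0],
  [5,[0,0,0],0],
  [5,[0,0,0],0],
  [5,[0,0,0],0],
], grip_force=50)

```text
time_s: 19.63
eef_pos: [0.6017, 0.2747, 0.0443]
eef_rot: [0.368, 3.119, 0.001]
force: [-0.4, -0.5, -0.9]
opening: 0.0109
grip_force: 48.8
```

Call:
apply_moves([
  [5,[0,0,0],0],
  [5,[0,0,0],0],
  [5,[0,0,0],0],
  [5,[0,0,-2],0],
  [5,[0,0,-4],0],
  [5,[0,0,-8],0],
  [5,[0,0,-12],0],
  [5,[0,0,-15],0],
])

```text
time_s: 20.3
eef_pos: [0.6011, 0.2745, 0.0856]
eef_rot: [-0.368, -3.119, 0.001]
force: [-0.8, -0.1, -0.9]
opening: 0.0111
grip_force: 48.8
```

```bash
python3 -c "
from h import *
o,R=state()
f=grab('side'); save(f,'side2.png',(210,390,160,340),3.2)
"
```

```text
20.3 pos [0.6011 0.2745 0.0856] x [-0.973  0.233  0.001] y [ 0.233  0.973 -0.001] z [-0.001 -0.    -1.   ] F [-0.8 -0.1 -0.9] op 0.011130765542369069 48.7897914648056 q [ 0.34  0.7   1.39  0.    1.05 -1.  ]
```

View pics/side2.png

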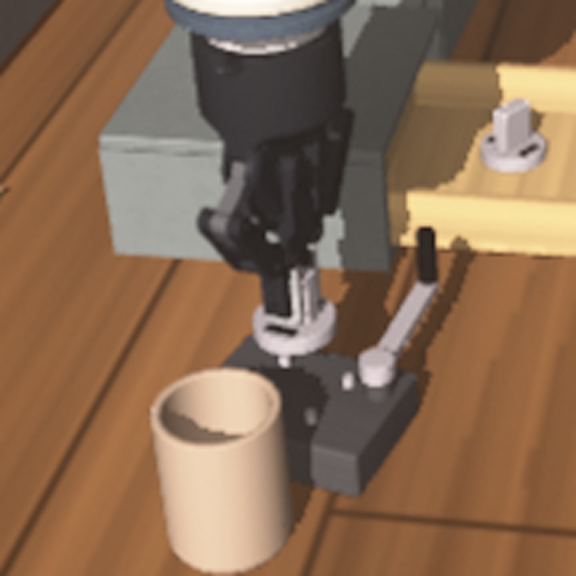

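The die is held level, and the lever is open with its post clear.

Call:
apply_moves([
  [5,[0,0,-30],0],
  [5,[0,0,-38],0],
  [5,[0,0,-25],6.96],
  [5,[0,0,-10],6.96],
  [5,[0,0,0],6.96],
  [5,[0,0,0],6.96],
  [5,[0,0,0],6.96],
  [5,[0,0,0],6.96],
])

```text
time_s: 21.02
eef_pos: [0.6015, 0.2746, 0.1888]
eef_rot: [1.464, 2.779, 0.001]
force: [-0.7, -0.3, -0.8]
opening: 0.0112
grip_force: 49.0
```

Call:
apply_moves([
  [5,[0,0,0],6.96],
  [5,[0,0,0],6.96],
  [5,[0,0,0],6.96],
  [5,[0,0,0],6.96],
  [5,[0,0,0],6.96],
  [5,[-18,-7,0],0],
  [5,[-34,-13.5,0],0],
  [5,[-36,-14,0],0],
])

```text
time_s: 21.68
eef_pos: [0.5665, 0.1866, 0.1884]
eef_rot: [2.219, 2.223, 0.002]
force: [1.3, -1.6, -1.3]
opening: 0.0107
grip_force: 49.0
```

Call:
apply_moves([
  [5,[-36,-14,0],0],
  [5,[-36,-14,0],0],
  [5,[-34,-13.5,0],0],
  [5,[-20,-8,0],0],
  [5,[-8,-3,0],0],
  [5,[0,0,0],0],
  [5,[0,0,0],0],
  [5,[0,0,0],0],
])

```text
time_s: 22.35
eef_pos: [0.515, 0.0535, 0.1882]
eef_rot: [2.221, 2.221, 0.001]
force: [-0.7, 0.6, -0.6]
opening: 0.011
grip_force: 49.0
```

```bash
python3 -c "
from h import *
o,R=state()
print('shift',R.T@(np.array([.515,.053,.0343])-o['eef_pos'])*1000, 'yaw',np.degrees(np.arctan2(R[1,0],R[0,0])))
"
```

```text
22.35 pos [0.515  0.0535 0.1882] x [-0.  1.  0.] y [1.    0.    0.001] z [ 0.001  0.    -1.   ] F [-0.7  0.6 -0.6] op 0.011030384287406794 49.039265513420105 q [-0.01  0.39  1.66  0.    1.08 -0.01]
shift [-5.63543575e-01 -1.51718237e-01  1.53866512e+02] yaw 90.01188774277233
```

Call:
apply_moves([
  [5,[0,0,15],0],
  [5,[0,0,28],0],
  [5,[0,0,30],0],
  [5,[0,0,30],0],
  [5,[0,0,22],0],
  [5,[0,0,12],0],
  [5,[0,0,6],0],
  [5,[0,0,3],0],
])

```text
time_s: 23.02
eef_pos: [0.5145, 0.0535, 0.041]
eef_rot: [-2.22, -2.222, 0.001]
force: [-0.7, 0.2, -1.7]
opening: 0.0113
grip_force: 49.0
```

Call:
apply_moves([
  [5,[0,0,2],0],
  [5,[0,0,2],0],
  [5,[0,0,1],0],
  [5,[0,0,1],0],
  [5,[0,0,0],0],
  [5,[0,0,0],0],
  [5,[0,0,0],0],
  [5,[0,0,0],0],
])

```text
time_s: 23.68
eef_pos: [0.5145, 0.0526, 0.0361]
eef_rot: [2.222, 2.221, 0.0]
force: [-0.4, 0.2, -1.4]
opening: 0.0113
grip_force: 49.0
```

Call:
apply_moves([
  [5,[0,0,0.7],0],
  [5,[0,0,0.7],0],
  [5,[0,0,0],0],
  [5,[0,0,0],0],
  [5,[0,0,0],0],
  [5,[0,0,0],0],
  [5,[0,0,0],0],
  [5,[0,0,0],0],
])

```text
time_s: 24.35
eef_pos: [0.5144, 0.0527, 0.0345]
eef_rot: [2.222, 2.221, 0.0]
force: [0.7, -0.7, -1.0]
opening: 0.0115
grip_force: 49.0
```

Call:
apply_moves([
  [5,[0,0,0.5],0],
  [5,[0,0,0],0],
  [5,[0,0,0.5],0],
  [5,[0,0,0],0],
  [5,[0,0,0.3],0],
  [5,[0,0,0],0],
  [5,[0,0,0],0],
  [5,[0,0,0],0],
])

```text
time_s: 25.02
eef_pos: [0.5144, 0.0526, 0.0332]
eef_rot: [2.222, 2.221, 0.0]
force: [-1.0, 0.1, -1.0]
opening: 0.0112
grip_force: 49.3
```

Call:
apply_moves([
  [5,[0,0,0.4],0],
  [5,[0,0,0],0],
  [5,[0,0,0.4],0],
  [5,[0,0,0],0],
  [5,[0,0,0],0],
  [5,[0,0,0],0],
  [5,[0,0,0],0],
  [5,[0,0,0],0],
])

```text
time_s: 25.68
eef_pos: [0.5151, 0.0527, 0.0331]
eef_rot: [2.221, 2.22, 0.002]
force: [-0.2, 1.4, 13.0]
opening: 0.0112
grip_force: 51.3
```

Call:
apply_moves([
  [5,[0,0,-0.4],0],
  [13,[0,0,0],0],
  [18,[0,0,0],0],
  [26,[0,0,0],0],
  [26,[0,0,0],0],
  [26,[0,0,-8],0],
  [26,[0,0,-25],0],
  [26,[0,0,-40],0],
])

```text
time_s: 26.35
eef_pos: [0.5125, 0.0526, 0.1046]
eef_rot: [-2.219, -2.218, 0.006]
force: [0.2, -0.2, -0.2]
opening: 0.026
grip_force: 0.0
```

Call:
apply_moves([
  [26,[0,0,-40],0],
  [26,[0,0,-30],0],
  [26,[-6,-35,0],0],
  [26,[-12,-35,0],0],
  [26,[-12,-35,0],0],
  [26,[-12,-14,0],0],
  [26,[0,0,0],0],
  [26,[0,0,0],0],
])

```text
time_s: 27.02
eef_pos: [0.395, 0.0103, 0.1764]
eef_rot: [2.223, 2.219, 0.001]
force: [1.1, -0.4, 1.4]
opening: 0.0263
grip_force: 0.0
```

```bash
python3 -c "
from h import *
o,R=state()
print('shift to handle',R.T@(np.array([.3956,.008,.045])-o['eef_pos'])*1000)
f=grab('side'); save(f,'side3.png',(150,350,200,400),3)
"
```

```text
27.0167 pos [0.395  0.0103 0.1764] x [ 0.002  1.    -0.   ] y [ 1.    -0.002  0.001] z [ 0.001 -0.    -1.   ] F [ 1.1 -0.4  1.4] op 0.026289487636105984 0.0 q [-0.13  0.25  1.95  0.    0.94 -0.12]
shift to handle [ -2.33675516   0.46510942 131.44598536]
```

View pics/side3.png

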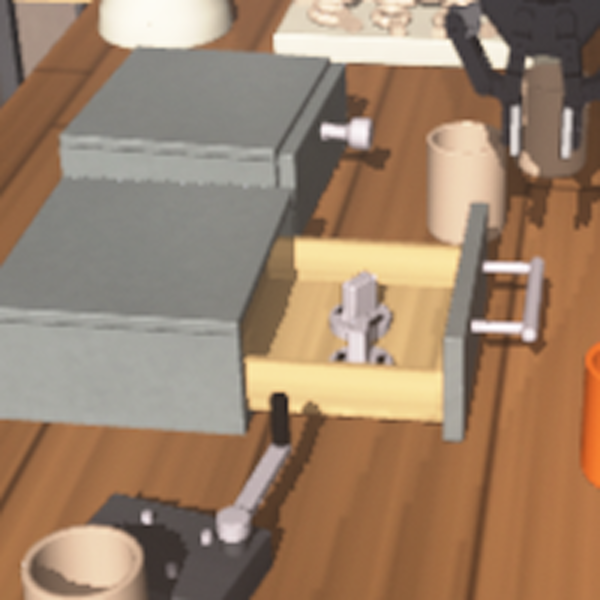

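The die stands flat beside the spare, and the lever is still open. Next I'll grip the bar and push the drawer shut gently.

Call:
apply_moves([
  [26,[-2.3,0.4,25],0],
  [26,[0,0,35],0],
  [26,[0,0,35],0],
  [26,[0,0,22],0],
  [26,[0,0,10],0],
  [26,[0,0,4],0],
  [5,[0,0,0],0],
  [5,[0,0,0],0],
], grip_force=40)

```text
time_s: 27.73
eef_pos: [0.3963, 0.0086, 0.0449]
eef_rot: [-2.221, -2.221, 0.0]
force: [2.0, 2.8, -37.0]
opening: 0.0095
grip_force: 38.5
```

Call:
apply_moves([
  [5,[0,0,0],0],
  [5,[0,0,0],0],
  [5,[0,2,0],0],
  [5,[0,4,0],0],
  [5,[0,7,0],0],
  [5,[0,10,0],0],
  [5,[0,12,0],0],
  [5,[0,12,0],0],
])

```text
time_s: 28.4
eef_pos: [0.4419, 0.0087, 0.0448]
eef_rot: [-2.22, -2.22, 0.003]
force: [-1.7, 2.0, -31.3]
opening: 0.0093
grip_force: 39.1
```

Call:
apply_moves([
  [5,[0,12,0],0],
  [5,[0,12,0],0],
  [5,[0,12,0],0],
  [5,[0,12,0],0],
  [5,[0,12,0],0],
  [5,[0,9,0],0],
  [5,[0,7,0],0],
  [5,[0,5,0],0],
])

```text
time_s: 29.07
eef_pos: [0.5234, 0.0089, 0.0448]
eef_rot: [-2.221, -2.22, 0.001]
force: [-2.6, 4.9, -22.8]
opening: 0.0092
grip_force: 39.9
```

Call:
apply_moves([
  [5,[0,3,0],0],
  [5,[0,2,0],0],
  [5,[0,1,0],0],
  [5,[0,1,0],0],
  [5,[0,0.5,0],0],
  [5,[0,0,0],0],
  [5,[0,0,0],0],
  [5,[0,0,0],0],
])

```text
time_s: 29.73
eef_pos: [0.5305, 0.0088, 0.0448]
eef_rot: [-2.221, -2.22, 0.001]
force: [-0.3, 6.7, -24.7]
opening: 0.0091
grip_force: 39.8
```

Call:
apply_moves([
  [5,[0,0.5,0],0],
  [5,[0,0.5,0],0],
  [5,[0,0.5,0],0],
  [5,[0,0.5,0],0],
  [5,[0,0,0],0],
  [5,[0,0,0],0],
  [5,[0,0,0],0],
  [5,[0,0,0],0],
])

```text
time_s: 30.4
eef_pos: [0.5324, 0.0089, 0.0448]
eef_rot: [-2.221, -2.22, 0.001]
force: [0.7, 5.9, -23.1]
opening: 0.0095
grip_force: 39.9
```

Call:
apply_moves([
  [5,[0,0.5,0],0],
  [5,[0,0.3,0],0],
  [5,[0,0.3,0],0],
  [5,[0,0,0],0],
  [5,[0,0,0],0],
  [5,[0,0,0],0],
  [5,[0,0,0],0],
  [5,[0,0,0],0],
])

```text
time_s: 31.07
eef_pos: [0.5324, 0.0089, 0.0447]
eef_rot: [-2.22, -2.219, 0.003]
force: [-4.9, 5.8, -19.3]
opening: 0.0098
grip_force: 40.4
```

Call:
apply_moves([
  [5,[0,0.5,0],0],
  [5,[0,0.5,0],0],
  [5,[0,0,0],0],
  [5,[0,0,0],0],
  [5,[0,0,0],0],
  [5,[0,0,0],0],
  [5,[0,0,0],0],
  [5,[0,0,0],0],
])

```text
time_s: 31.73
eef_pos: [0.5324, 0.0089, 0.0447]
eef_rot: [-2.219, -2.218, 0.005]
force: [-12.5, 3.4, -13.0]
opening: 0.0093
grip_force: 40.9
```

Call:
apply_moves([
  [5,[0,-1,0],0],
  [14,[0,0,0],0],
  [24,[0,0,0],0],
  [24,[0,0,0],0],
  [24,[0,0,0],0],
  [24,[0,0,-10],0],
  [24,[0,0,-25],0],
  [24,[0,0,-40],0],
])

```text
time_s: 32.4
eef_pos: [0.5328, 0.0084, 0.1191]
eef_rot: [-2.219, -2.218, 0.005]
force: [-0.7, -0.2, -0.5]
opening: 0.0242
grip_force: 0.0
```

Call:
apply_moves([
  [24,[0,0,-40],0],
  [24,[0,0,-35],0],
  [24,[-30,-20,0],0],
  [24,[-36,-18,0],0],
  [24,[-36,-18,0],0],
  [24,[-36,-18,0],0],
  [24,[-36,-18,0],0],
  [24,[-36,-18,0],0],
])

```text
time_s: 33.07
eef_pos: [0.4233, -0.2031, 0.1959]
eef_rot: [2.22, 2.22, 0.0]
force: [0.7, -0.4, 0.6]
opening: 0.0238
grip_force: 0.0
```

Call:
apply_moves([
  [24,[-36,-10,0],0],
  [24,[-36,-5,0],0],
  [24,[-36,-5,0],0],
  [24,[-36,-5,0],0],
  [24,[-20,0,0],0],
  [24,[0,0,0],0],
  [24,[0,0,0],0],
  [24,[0,0,0],0],
])

```text
time_s: 33.73
eef_pos: [0.3991, -0.365, 0.1952]
eef_rot: [-2.222, -2.221, -0.0]
force: [-0.1, 0.6, 0.3]
opening: 0.024
grip_force: 0.0
```

```bash
python3 -c "
from h import *
o,R=state()
f=grab('top'); save(f,'top4.png')
g=f['image'].min(2).astype(int)
for c in (315,326,338):
  v=234+np.nonzero(g[234:248,c]>150)[0]; print(v, ray(f,c,v.mean(),.0655) if len(v) else 0)
"
```

```text
33.7333 pos [ 0.3991 -0.365   0.1952] x [0. 1. 0.] y [ 1. -0.  0.] z [ 0.  0. -1.] F [-0.1  0.6  0.3] op 0.023957987358926628 0.0 q [-0.85  0.42  1.6   0.    1.13 -0.85]
[238 239 240 241] [0.53267379 0.03176216 0.0655    ]
[238 239 240 241] [0.53325169 0.00833355 0.0655    ]
[238 239 240 241 242] [ 0.53281041 -0.01724888  0.0655    ]
```

View pics/top4.png

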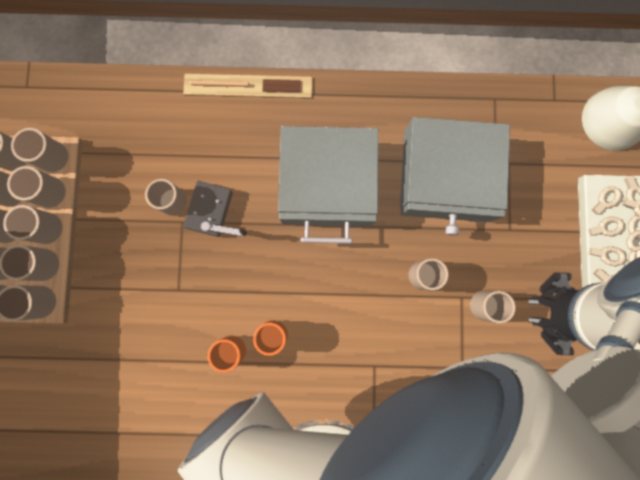

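The final top view shows the drawer shut, with the handle at (326,240) on the same pixels as at the start. The lever is open, the moved cup is upright at (493,306), and the bystanders are in place.

```bash
python3 -c "
from bench import ctrl
print(ctrl.job_done())"
```

```text
the job is handed in; nothing more can be done
None
```

The job is handed in at about 34 s of the 72 s allowed: the die lies flat beside the spare in the bar-handled drawer, which is fully shut, the clamp lever is open, and the blocking cup stands upright on a clear spot.

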